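Stow the socket case under the shelf plank

TASK

Slide the flat blue socket case along the table, over to the low grey guide and in through the mouth beside the red post, under the shelf plank, until it sits fully home in the far left corner: its left side flush along the guide and its far side flush against the back stop, latches still facing the robot. Push it gently, without ramming the case or the rack, keep it flat on the table, and leave the two tins and the hammer where they are.

Things in the scene. Friction and masses are not known exactly. Their poses are not given: they have to be found in the camera images.
- case: Flat closed blue steel socket case, 100 mm (its x) by 130 mm (its y) by 50 mm high, 0.4 to 0.85 kg, loose on the table; too wide for most grippers. Origin: centre of its underside; z up. Its -x face carries two latches (and faces roughly towards the robot at the start); its +x face is the far side and its +y face the left side, which must end flush.
- case_corner (a point): Bottom corner of the case between its far (+x) and left (+y) faces, at (50, 65, 0) mm in the case's frame; same axes as the case.
- bay: Fixed shelf bay. Origin: on the table, below the plank's front edge, at the guide's inner face; x points into the bay (away from the robot), y left, z up. All bay sizes are mm in this frame. Grey guide rail: x -130 to 140, y 0 to 18, 35 high, so it stands out 130 in front of the plank. With the case home, the case's origin is at (70, -65, 0), its near face 20 inside the plank's front edge.
- bay_corner (a point): Corner on the table where the guide's inner face meets the back stop's face: (120, 0, 0) in the bay's frame, same axes. case_corner comes here when the case is home. The grey back stop is 15 thick, y -320 to 18, 35 high.
- plank_edge (a point): Middle of the mouth on the plank's lower front edge: (0, -73, 80) in the bay's frame, same axes. Wooden plank: x 0 to 80, y -320 to 160, underside at height 80, top at 98. From x 80 to the back stop at x 120 the bay is open above.
- red_post (a point): Foot of the red post, at its near left edge: (0, -146, 0) in the bay's frame, same axes. The post fills x 0 to 80, y -176 to -146, up to the plank; a grey post faces it at x 5 to 75, y 0 to 30. The mouth between them is 146 wide and 80 high. Right of the red post stands a fixed carton.
- shelf_tin: Bystander: tin with a yellow label, 64 mm diameter, 85 mm high, standing on the plank's left end. Origin: centre of its underside.
- table_tin: Bystander: tin with a blue label, 76 mm diameter, 100 mm high, standing on the table left of the guide. Origin: centre of its underside.
- hammer: Bystander: hammer, 260 mm long, wooden handle, lying on the table at the right. Origin: under its middle; x along it towards the head.
There are look-alikes about, which are no part of the job. Of the things like the case, leave any that is brown or turquoise; of the rest the smaller one is meant.

How it is judged:
By the outcome, as a careful person would: the job done as asked, in the order asked, and still so for the second after the job is handed in, with the robot touching nothing.
It also fails if it takes over 67 s, if anything falls off the work surface, if the arm or the gripper's body presses on something with over 40 N, if the wrist force passes 120 N, or if a joint passes its speed limit or range.

ROBOT

A 6-joint arm with a two-finger parallel gripper is mounted at the origin on the work surface. World frame = base frame: x ahead of the robot, y to its left, z up, the work surface at z = 0. Lengths are in m, angles in rad, forces in N, time in s.
With the tool pointing down it reaches from about 0.325 to 0.85 m from the base axis. Payload 4.4 kg.
Tool frame: the origin (TCP) lies at the very end of the fingers, on their centre line; the grasp point (between the pads) lies 19 mm behind it (robot.pinch_z is the z of the grasp point in the tool frame, in m); z points along the fingers, y is the line along which they close (so a half turn about z gives the same grasp; the last joint's range is limited). The gripper opens to 94 mm and grips with 3 to 60 N. Pads are 16 mm wide; open, the fingers measure 119 mm over their backs; the gripper's body (75 mm by 177 mm) begins 78 mm behind the grasp point.
Start: joints at [1.19, 0.207, 1.542, -0, 1.393, -0.15], TCP at [0.131, 0.56, 0.205] pointing down, gripper open.
Joint ranges: [-2.73, 2.73], [-0.86, 2.22], [0.23, 2.46], [-1.11, 4.25], [0.08, 2.63], [-2.82, 2.82]. Speed limits (rad/s): [2.79, 2.79, 3.14, 3.14, 3.14, 3.14].

INTERFACE

Orientations are given as a unit quaternion [x, y, z, w].
In Python, from bench import readout, viewer, workorder, finder, robot gives the robot as it stands.
- The arm moves only by the shell command python3 -m crank 'ROWS'. ROWS is text: rows parted by semicolons, each of 7 numbers parted by spaces: the shift along the tool's x, y, z each as a share of 20 cm, from -1 to 1, then the turn, a rotation vector about the tool's x, y, z each as a share of pi rad, from -1 to 1, then the opening, from 0 (shut) to 1 (fully open). In form: x y z wx wy wz gripper; .... A call has 1 to 20 rows; each row shifts and turns the commanded pose from where the row before left it, along the tool's axes as they then stand; what a row does not reach is not made up. A row lasts 1/12 s, in which the tool goes at most 41.7 mm and 7.16 degrees, less where a joint would pass 70% of its speed; a pose out of reach is approached as far as the arm can. A call with a number of a shift or a turn outside -1 to 1 is refused whole. A call with a gripper value outside its range is refused whole. The fingers move at their own pace and stop on an object; the grip force is fixed at half the most. Time passes only in rows, so rows that do not move let the fingers close. It gives the time, the measured TCP pose, the force, the opening and the grip force at its end, in the units of the state.
- readout.state(): the state, without advancing time (a new reading comes with each control period).
- viewer.grab_frame(name): name is "scene" or "top" or "wrist"; returns a dict with "frame" (400x640x3 uint8, blue, green, red), "vfov" (degrees; the focal length in pixels is half the picture's height over the tangent of half this angle, whatever the lens; pixels are square), "cx", "cy" (the principal point, pixels), "distortion" ([k1, k2, p1, p2, k3] as OpenCV has them; the pictures are not rectified), "origin" and "orientation" of the camera in the world. Camera axes: x right, y down, z forward; pixel columns grow to the right and rows downward; lengths in m; the calibration is good to about 2 mm. A picture is of the moment at which its call begins. There is no depth.
- workorder.close_job(): hands the job in; it is judged then, once.
Trained networks look in a picture, given as the dict that the camera call returned (one of the last four; its "shot" number tells which), for a name from the list of things; names that differ only in an ending like _2 or _b are one class to them, and where a whole thing is asked for, a point or a joint stands for the part that bears it (a point fixed in the world has none). Each returns a list of dicts, best first, with "p" (0 to 1); they miss things now and then, are a little off and sometimes report something else, mostly with a low value. They report only what shows in the picture. A call takes as long as a camera call. They do not tell look-alikes from the thing itself.
- finder.look_for(name, picture): "at" ([x, y, z] in m, in the coordinates of the camera as it stood for that picture, good to about 4 mm: the middle of the surface that is visible of it).
- finder.regions_of(name, picture): "mask" (400x640 bool, what is visible of it).
- finder.mark_of(name, picture): "at" ([x, y, z] in m, in the coordinates of the camera as it stood for that picture, good to about 4 mm: a listed point, or the origin of a listed thing).
The state is a dict: "t": time; "joint_pos": joint angles; "qd": joint speeds; "joint_torque": joint torques, N m; "tcp_pos": TCP position; "tool_rot": TCP orientation; "contact_force": force on the tool from outside, world axes, zero at the start; "wrist_torque": the same for the moment, N m; "grip_width": opening from 0.0 (shut) to 1.0 (fully open); "grasp_force": force on a finger pad.
Only numpy, scipy, OpenCV 4.12 (cv2) and the standard library are available. Lean on these libraries where they do the work, as an engineer would, in place of code of your own. Each camera call takes 0.05 s, during which the arm holds its last target. There are 200 camera calls.

## Working session

There is one attempt and no reset: what is moved stays moved. The work goes in short steps, Python scripts to look and compute and a shell command to move; the robot and the scene stay as the last step left them, time stands still between calls to the robot, and variables do not carry over. Pictures are saved under pics/ and viewed, at most 10 in all, crops included, and the job is handed in when it is done.

```bash
mkdir -p pics; cat > h.py <<'E'
import numpy as np, cv2
from scipy.spatial.transform import Rotation as R
from bench import readout, viewer, workorder, finder, robot
def grab(n,save=None):
    p=viewer.grab_frame(n)
    if save: cv2.imwrite('pics/'+save+'.png',p['frame'])
    return p
def K(p):
    f=200/np.tan(np.radians(p['vfov'])/2); return np.array([[f,0,p['cx']],[0,f,p['cy']],[0,0,1.]])
def w(p,a): return R.from_quat(p['orientation']).apply(a)+p['origin']
def px(p,X):
    c=R.from_quat(p['orientation']).inv().apply(np.atleast_2d(X)-p['origin'])
    return cv2.projectPoints(c,np.zeros(3),np.zeros(3),K(p),np.array(p['distortion'],float))[0][:,0]
def ray(p,uv,z):
    n=cv2.undistortPoints(np.array(uv,float).reshape(-1,1,2),K(p),np.array(p['distortion'],float))[:,0]
    d=R.from_quat(p['orientation']).apply(np.c_[n,np.ones(len(n))]); o=np.array(p['origin'])
    return o+d*((z-o[2])/d[:,2])[:,None]
E
python3 - <<'E'
from h import *
print(readout.state())
for n in ['scene','top']:
    p=grab(n,n); print(n,p['origin'],p['orientation'],p['vfov'])
    for t in ['case','case_corner','bay','bay_corner','plank_edge','red_post','shelf_tin','table_tin','hammer']:
        for d in finder.mark_of(t,p)[:4]:
            X=w(p,d['at']); print(t,round(d['p'],2),X.round(3),px(p,X).round())
E
```

```text
{'t': 0.0, 'joint_pos': array([ 1.19051423e+00,  2.07393908e-01,  1.54290849e+00, -1.34948821e-06,
        1.39346760e+00, -1.50514565e-01]), 'qd': array([-3.12291138e-04, -8.87569434e-04,  3.75098939e-04, -1.26328604e-05,
       -7.88654868e-04,  6.65652867e-04]), 'joint_torque': array([-1.31617806e-03, -3.70882130e+01, -2.81412184e+01,  6.97518094e-02,
        3.64163727e-02, -1.38074297e-04]), 'tcp_pos': array([0.1306849 , 0.55915447, 0.20432717]), 'tool_rot': array([ 1.14631035e-01,  9.93407540e-01, -1.05073035e-03, -2.84911172e-04]), 'contact_force': array([-0.00063655,  0.26758025,  0.10465384]), 'wrist_torque': array([-0.01370111, -0.0005205 , -0.02379168]), 'grasp_force': 0.0, 'grip_width': 1.0003166438548938}
scene [1.04231013 0.97370001 0.98119452] [ 0.22472334  0.87908252 -0.40908463 -0.09676315] 48.272125503091765
case 0.97 [ 0.556 -0.04  -0.003] [[309. 205.]]
case 0.79 [ 0.635  0.507 -0.001] [[382. 343.]]
case 0.71 [ 0.355 -0.171  0.006] [[341. 165.]]
case 0.68 [ 0.322  0.147 -0.001] [[399. 214.]]
case_corner 0.85 [ 0.596  0.03  -0.004] [[308. 222.]]
case_corner 0.63 [ 0
[... 682 characters left out ...]
]]
case 0.78 [ 0.349 -0.171  0.001] [[384. 268.]]
case 0.73 [ 0.319  0.145 -0.   ] [[287. 278.]]
case 0.63 [ 0.55  -0.04   0.001] [[343. 208.]]
case_corner 0.94 [ 0.598  0.032 -0.001] [[321. 194.]]
case_corner 0.81 [ 0.236 -0.196  0.006] [[393. 303.]]
case_corner 0.64 [0.375 0.078 0.003] [[308. 261.]]
case_corner 0.6 [0.547 0.428 0.001] [[203. 210.]]
bay 0.65 [ 0.626  0.128 -0.004] [[293. 187.]]
bay_corner 0.8 [ 0.748  0.146 -0.   ] [[288. 152.]]
red_post 0.7 [ 0.626  0.125 -0.003] [[294. 186.]]
red_post 0.6 [ 0.646 -0.022 -0.003] [[337. 181.]]
shelf_tin 0.77 [0.655 0.218 0.099] [[263. 170.]]
table_tin 0.68 [ 0.522  0.3   -0.001] [[241. 217.]]
hammer 0.69 [ 0.653 -0.336  0.002] [[428. 177.]]
```

View pics/scene.png

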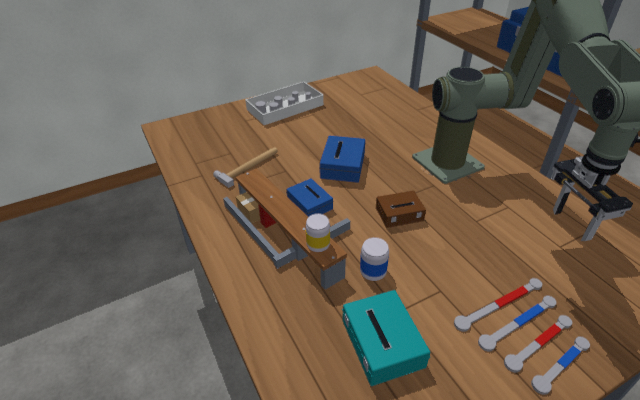

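View pics/top.png

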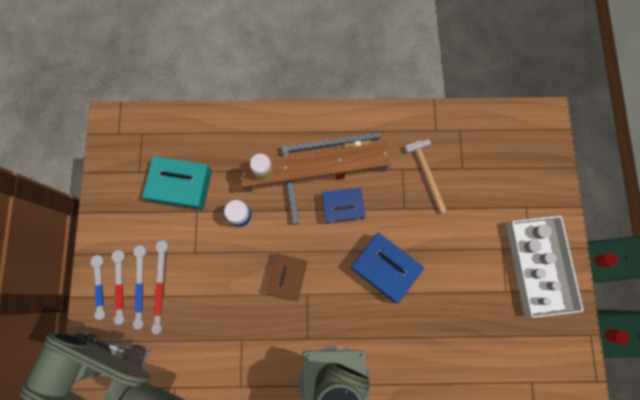

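Two tops fit "blue case": (343,205), the smaller, and (387,268), the larger. The brown one at (287,278) and the turquoise one at (178,183) are excluded. The smaller blue case at (343,205) top / (309,197) scene is the one meant. I'll move the wrist camera over it and confirm with that enlarged view.

```bash
python3 -m crank '-.127 -.149 -.032 0 0 0 .5;-.127 -.149 -.032 0 0 0 .5;-.127 -.149 -.032 0 0 0 .5;-.127 -.149 -.032 0 0 0 .5;-.127 -.149 -.032 0 0 0 .5;-.127 -.149 -.032 0 0 0 .5;-.127 -.149 -.032 0 0 0 .5;-.127 -.149 -.032 0 0 0 .5;-.127 -.149 -.032 0 0 0 .5;-.127 -.149 -.032 0 0 0 .5;-.127 -.149 -.032 0 0 0 .5;-.127 -.149 -.032 0 0 0 .5;-.127 -.149 -.032 0 0 0 .5;-.127 -.149 -.032 0 0 0 .5;-.127 -.149 -.032 0 0 0 .5;-.127 -.149 -.032 0 0 0 .5;-.127 -.149 -.032 0 0 0 .5;-.127 -.149 -.032 0 0 0 .5;-.127 -.149 -.032 0 0 0 .5;0 0 0 0 0 0 .5'
python3 - <<'E'
from h import *
p=grab('wrist','w1'); print(p['origin'],R.from_quat(p['orientation']).as_matrix().round(2))
for t in ['case','case_corner','bay','bay_corner','plank_edge','red_post']:
    for d in finder.mark_of(t,p)[:3]:
        X=w(p,d['at']); print(t,round(d['p'],2),X.round(4),px(p,X).round())
E
```

```text
t: 2.67
tcp_pos: [0.4744, -0.1073, 0.3277]
tool_rot: [0.118, 0.993, -0.002, 0.001]
contact_force: [-0.4, 0.4, -0.6]
grip_width: 0.502
grasp_force: 0.0
[ 0.39827147 -0.08818571  0.50586263] [[ 0.23  0.94  0.26]
 [ 0.97 -0.22 -0.07]
 [-0.    0.27 -0.96]]
case 0.87 [ 0.5556 -0.0391 -0.0027] [[373. 194.]]
case 0.66 [0.3214 0.1476 0.0034] [[471.  10.]]
case 0.62 [ 0.3477 -0.17   -0.0013] [[260.  83.]]
bay 0.7 [ 0.6332  0.1272 -0.0028] [[480. 215.]]
bay_corner 0.69 [ 0.5276  0.3067 -0.0048] [[581. 128.]]
plank_edge 0.76 [0.6419 0.0527 0.0817] [[456. 251.]]
red_post 0.96 [ 0.6487 -0.0172  0.0024] [[397. 243.]]
```

View pics/w1.png

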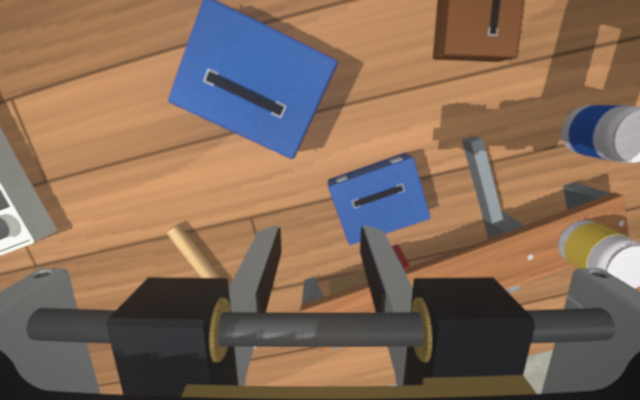

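The picture confirms the case: the smaller blue one at (380,200), with its latches on the upper edge facing the robot. The larger blue one is at (252,80). Next I'll fit the case and bay poses from the masks.

```bash
cat > fit.py <<'E'
from h import *
from scipy.optimize import minimize
from itertools import product
CASE=[((-50,50),(-65,65),(0,50))]
BAY=[((-130,140),(0,18),(0,35)),((120,135),(-320,18),(0,35)),((0,80),(-320,160),(80,98)),((0,80),(-176,-146),(0,80)),((5,75),(0,30),(0,80))]
def render(p,boxes,q):
    m=np.zeros((400,640),np.uint8); c,s=np.cos(q[2]),np.sin(q[2])
    for b in boxes:
        v=np.array(list(product(*b)))/1000.
        X=np.c_[q[0]+c*v[:,0]-s*v[:,1],q[1]+s*v[:,0]+c*v[:,1],v[:,2]]
        h=cv2.convexHull(px(p,X).astype(np.float32))
        cv2.fillConvexPoly(m,np.round(h*16).astype(np.int32),1,shift=4)
    return m.astype(bool)
def mask(p,name,near):
    best=None
    for d in finder.regions_of(name,p):
        m=d['mask']; v,u=np.nonzero(m); 
        e=np.hypot(u.mean()-near[0],v.mean()-near[1])
        if best is None or e<best[0]: best=(e,m,d['p'])
    return best
def fit(obs,boxes,q0):
    def cost(z):
        q=np.array(q0)+np.array([z[0],z[1],z[2]*10])
        return -sum((lambda r:(r&m).sum()/(r|m).sum())(render(p,boxes,q)) for p,m in obs)
    r=minimize(cost,[0,0,0],method='Nelder-Mead',options=dict(initial_simplex=[[0,0,0],[.01,0,0],[0,.01,0],[0,0,.01]],xatol=1e-5,fatol=1e-5))
    return np.array(q0)+r.x*[1,1,10], -r.fun/len(obs)
def infit(names,boxes,name,q0,zc=.03):
    obs=[]
    for n in names:
        p=grab(n); b=mask(p,name,render_c(p,boxes,q0))
        if b is not None: obs.append((p,b[1])); q,s=fit(obs[-1:],boxes,q0); print(name,n,'d%.0f'%b[0],q[:2].round(4),np.degrees(q[2]).round(2),round(s,3))
    if len(obs)>1:
        q,s=fit(obs,boxes,q0); print(name,'all',q[:2].round(4),np.degrees(q[2]).round(2),round(s,3))
    return q
def render_c(p,boxes,q):
    v,u=np.nonzero(render(p,boxes,q)); return u.mean(),v.mean()
def rel(b,c):
    d=R.from_euler('z',-b[2]).apply([c[0]-b[0],c[1]-b[1],0])[:2]
    print('case in bay mm',(d*1000).round(1),'yaw',np.degrees(c[2]-b[2]).round(2))
E
python3 - <<'E'
from fit import *
c=infit(['scene','top','wrist'],CASE,'case',[.553,-.04,.08])
b=infit(['scene','top'],BAY,'bay',[.63,.129,.1])
rel(b,c)
p=grab('top');f=cv2.resize(p['frame'],None,fx=1,fy=1);m=render(p,BAY,b)|render(p,CASE,c)
cs,_=cv2.findContours(m.astype(np.uint8),cv2.RETR_LIST,cv2.CHAIN_APPROX_NONE)
f=cv2.drawContours(f,cs,-1,(0,255,0),1)[110:240,220:420];cv2.imwrite('pics/t2.png',cv2.resize(f,None,fx=4,fy=4,interpolation=cv2.INTER_NEAREST))
E
```

```text
case scene d1 [ 0.5529 -0.0393] 6.32 0.829
case top d9 [ 0.5543 -0.034 ] -0.7 0.488
case wrist d1 [ 0.5569 -0.0382] 5.94 0.887
case all [ 0.5551 -0.0369] 7.54 0.731
bay scene d4 [0.6305 0.1298] 7.86 0.717
bay top d0 [0.6257 0.1259] 8.68 0.781
bay all [0.6283 0.1285] 8.2 0.74
case in bay mm [ -96.1 -153.3] yaw -0.65
```

View pics/t2.png

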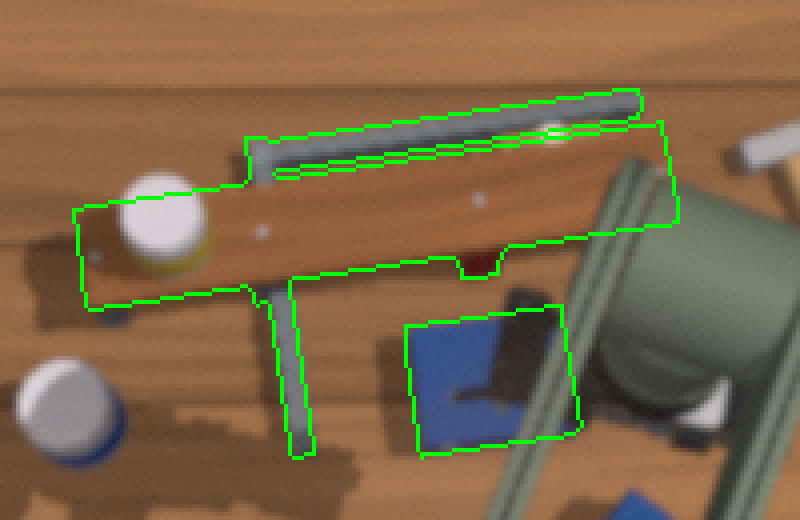

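Bay: (0.628, 0.1285), yaw 8.1°. Case: (0.555, -0.0385), yaw 6.1°. The outlines match the picture within a pixel. The case is 90 mm right of the guide and ahead of the plank. I'll push it left against the guide first, then forward with a tilted tool.

```bash
python3 -m crank '0 0 0 0 0 .038 .5;0 0 0 0 0 .038 .5;0 0 0 0 0 .038 .5;0 0 0 0 0 .038 .5;0 0 0 0 0 .038 .5;0 0 0 0 0 .038 .5;0 0 0 0 0 .038 .5;0 0 0 0 0 .038 .5;0 0 0 0 0 .038 .5;0 0 0 0 0 .038 .5;-.064 .142 0 0 0 0 .5;-.064 .142 0 0 0 0 .5;-.064 .142 0 0 0 0 .5;0 0 .19 0 0 0 .5;0 0 .19 0 0 0 .5;0 0 .19 0 0 0 .5;0 0 .19 0 0 0 .5;0 0 .19 0 0 0 .5;0 0 .1 0 0 0 .5;0 0 0 0 0 0 .5'
cat > pose.py <<'E'
from h import *
b=np.array([.628,.1285]);a=np.radians(8.1)
s=readout.state();M=R.from_quat(s['tool_rot']).as_matrix()
d=s['tcp_pos'][:2]-b
print('t',round(s['t'],2),'tcp in bay',(np.array([d@[np.cos(a),np.sin(a)],d@[-np.sin(a),np.cos(a)],s['tcp_pos'][2]])*1000).round(1),'y az',np.degrees(np.arctan2(M[1,1],M[0,1])).round(2),'F bay',R.from_euler('z',-a).apply(s['contact_force']).round(1))
print(M.round(3).tolist(),s['joint_pos'].round(2))
E
python3 pose.py
```

```text
t: 5.23
tcp_pos: [0.557, -0.1252, 0.1105]
tool_rot: [0.653, 0.757, -0.002, -0.006]
contact_force: [-0.6, 0.7, -0.7]
grip_width: 0.502
grasp_force: 0.0
t 5.23 tcp in bay [-106.  -241.1  110.5] y az 8.42 F bay [-0.5  0.8 -0.7]
[[-0.146, 0.989, -0.012], [0.989, 0.146, 0.005], [0.006, -0.011, -1.0]] [-0.37  0.3   1.63 -0.    1.22 -0.52]
```

```bash
python3 -m crank '-.035 0 .16 0 0 0 .5;0 0 .16 0 0 0 .5;0 0 .1 0 0 0 .5;0 0 .056 0 0 0 .5;0 0 0 0 0 0 .5;.025 0 0 0 0 0 .5;.025 0 0 0 0 0 .5;.025 0 0 0 0 0 .5;.02 0 0 0 0 0 .5;.02 0 0 0 0 0 .5;.02 0 0 0 0 0 .5;.02 0 0 0 0 0 .5;.02 0 0 0 0 0 .5;.02 0 0 0 0 0 .5;.02 0 0 0 0 0 .5;.02 0 0 0 0 0 .5;.02 0 0 0 0 0 .5;.02 0 0 0 0 0 .5;.02 0 0 0 0 0 .5;.02 0 0 0 0 0 .5'; python3 pose.py;python3 - <<'E'
from fit import *
infit(['scene','top'],CASE,'case',[.545,.02,.12])
E
```

```text
t: 6.9
tcp_pos: [0.5556, -0.0734, 0.0236]
tool_rot: [0.653, 0.757, -0.0, 0.003]
contact_force: [0.9, -6.5, 2.4]
grip_width: 0.503
grasp_force: 3.1
t 6.9 tcp in bay [-100.1 -189.7   23.6] y az 8.45 F bay [-0.1 -6.6  2.4]
[[-0.147, 0.989, 0.004], [0.989, 0.147, -0.004], [-0.005, 0.004, -1.0]] [-0.28  0.39  1.72 -0.    1.02 -0.43]
case scene d7 [ 0.5369 -0.0028] 17.78 0.717
case top d3 [0.5459 0.0076] 10.05 0.497
case all [0.5458 0.0026] 11.96 0.605
```

```bash
python3 -m crank '.02 0 0 0 0 0 .5;.02 0 0 0 0 0 .5;.02 0 0 0 0 0 .5;.02 0 0 0 0 0 .5;.02 0 0 0 0 0 .5;.02 0 0 0 0 0 .5;.02 0 0 0 0 0 .5;.02 0 0 0 0 0 .5;.02 0 0 0 0 0 .5;.01 0 0 0 0 0 .5;.01 0 0 0 0 0 .5;0 0 0 0 0 0 .5'; python3 pose.py;python3 - <<'E'
from fit import *
p=grab('scene','s3');print(w(p,finder.mark_of('case',p)[0]['at']))
f=p['frame'][130:290,200:420];cv2.imwrite('pics/s3.png',cv2.resize(f,None,fx=3.6,fy=3.6,interpolation=cv2.INTER_CUBIC))
E
```

```text
t: 8.1
tcp_pos: [0.5495, -0.0336, 0.0233]
tool_rot: [0.653, 0.757, -0.0, 0.002]
contact_force: [1.7, -6.2, 5.6]
grip_width: 0.502
grasp_force: 3.5
t 8.1 tcp in bay [-100.6 -149.4   23.3] y az 8.46 F bay [ 0.8 -6.3  5.6]
[[-0.147, 0.989, 0.004], [0.989, 0.147, -0.003], [-0.004, 0.003, -1.0]] [-0.22  0.37  1.75 -0.    1.02 -0.36]
[ 0.63552331  0.50605354 -0.00212979]
```

View pics/s3.png

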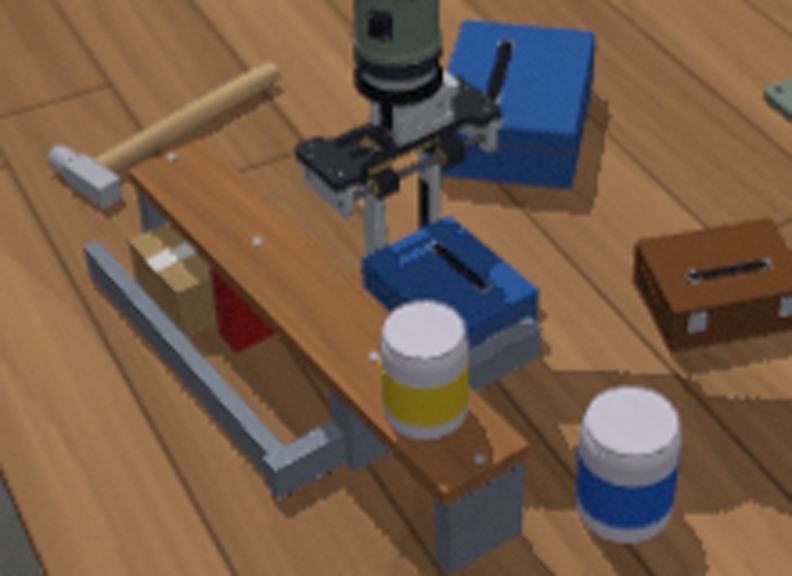

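The gripper is pushing on the case's right face and the case is parallel to the guide with a few mm left. I'll go slower until the force rises.

```bash
python3 -m crank '.01 0 0 0 0 0 .5;.01 0 0 0 0 0 .5;.01 0 0 0 0 0 .5;.01 0 0 0 0 0 .5;0 0 0 0 0 0 .5'; python3 pose.py|head -1;python3 -m crank '.008 0 0 0 0 0 .5;.008 0 0 0 0 0 .5;0 0 0 0 0 0 .5'; python3 pose.py|head -1
```

```text
t: 8.62
tcp_pos: [0.5483, -0.0258, 0.0233]
tool_rot: [0.653, 0.757, -0.0, 0.002]
contact_force: [1.9, -6.8, 5.8]
grip_width: 0.499
grasp_force: 3.7
t 8.62 tcp in bay [-100.6 -141.5   23.3] y az 8.46 F bay [ 0.9 -7.   5.8]
t: 8.87
tcp_pos: [0.5482, -0.0251, 0.0234]
tool_rot: [0.653, 0.757, -0.002, 0.004]
contact_force: [0.4, -14.7, 4.3]
grip_width: 0.5
grasp_force: 7.1
t 8.87 tcp in bay [-100.7 -140.9   23.4] y az 8.48 F bay [ -1.7 -14.6   4.3]
```

```bash
cat > fk.py <<'E'
from h import *
import json,os
s=readout.state(); L=json.load(open('q.json')) if os.path.exists('q.json') else [[[1.19051423,.207393908,1.54290849,0,1.39346760],[.1306849,.55915447,.20432717],[.114631035,.99340754,-.00105,-.000285]]]
L.append([s['joint_pos'].tolist(),s['tcp_pos'].tolist(),s['tool_rot'].tolist()]); json.dump(L,open('q.json','w'))
E
python3 fk.py
python3 -m crank '.151 -.11 0 0 0 0 .35;.151 -.11 0 0 0 0 .35;.151 -.11 0 0 0 0 .35;.151 -.11 0 0 0 0 .35;0 0 0 0 0 .0386 .35;0 0 0 0 0 .0386 .35;0 0 0 0 0 .0386 .35;0 0 0 0 0 .0386 .35;0 0 0 0 0 .0386 .35;0 0 0 0 0 .0386 .35;0 0 0 0 0 .0386 .35;0 0 0 0 0 .0386 .35;0 0 0 0 0 .0386 .35;0 0 0 0 0 .0386 .35;0 0 0 0 0 .0386 .35;0 0 0 0 0 .0386 .35;0 0 0 0 0 .0386 .35;0 0 0 0 0 0 .35'; python3 pose.py; python3 fk.py
python3 -m crank '0 0 0 0 .035 0 .35;0 0 0 0 .035 0 .35;0 0 0 0 .035 0 .35;0 0 0 0 0 0 .35'; python3 pose.py; python3 fk.py
python3 - <<'E'
from fit import *
from scipy.optimize import least_squares
L=json.load(open('q.json')) if 0 else __import__('json').load(open('q.json'))
def res(v):
    a,b,r0,z0,l,e=v;o=[]
    for q,t,_ in L:
        s1=q[1];s2=s1+q[2];s3=s2+q[4]
        o+=[a*np.sin(s1)+b*np.sin(s2)+e*np.cos(s2)+r0+l*np.sin(s3)-np.hypot(*t[:2]), a*np.cos(s1)+b*np.cos(s2)-e*np.sin(s2)+z0+l*np.cos(s3)-t[2]]
    return o
r=least_squares(res,[.42,.42,0,.2,.2,0]);print(r.x.round(3),np.abs(r.fun).max(),np.linalg.svd(r.jac)[1])
c=infit(['scene','top'],CASE,'case',[.542,.05,.14]);rel([.628,.1285,np.radians(8.1)],c)
E
```

```text
t: 11.2
tcp_pos: [0.447, 0.0389, 0.1806]
tool_rot: [0.998, 0.07, -0.002, -0.001]
contact_force: [0.1, -0.4, 0.0]
grip_width: 0.348
grasp_force: 0.0
t 11.2 tcp in bay [-191.8  -63.2  180.6] y az -81.97 F bay [ 0.  -0.4  0. ]
[[0.99, 0.14, -0.003], [0.14, -0.99, 0.002], [-0.003, -0.002, -1.0]] [-0.11 -0.04  1.86  0.    1.32  1.32]
t: 11.53
tcp_pos: [0.4408, 0.0396, 0.176]
tool_rot: [0.985, 0.071, 0.159, -0.013]
contact_force: [-0.0, 0.5, -1.3]
grip_width: 0.345
grasp_force: 0.0
t 11.53 tcp in bay [-197.9  -61.7  176. ] y az -81.74 F bay [ 0.   0.5 -1.3]
[[0.939, 0.144, 0.312], [0.135, -0.99, 0.049], [0.316, -0.004, -0.949]] [-0.19 -0.3   2.13  0.13  1.02  1.19]
[0.444 0.493 0.018 0.329 0.364 0.108] 0.0003771489185228627 [3.97954127 2.83075467 0.36989358 0.10613593 0.04203172 0.01505096]
case scene d6 [0.537  0.0344] 16.33 0.614
case top d1 [0.5387 0.0471] 8.99 0.952
case all [0.5386 0.0475] 8.94 0.78
case in bay mm [-99.9 -67.6] yaw 0.84
```

```bash
python3 - <<'E'
import numpy as np
a,b,r0,z0,l,e=[0.444,0.493,0.018,0.329,0.364,0.108]
B=np.hypot(b,e);g=np.arctan2(e,b)
for t in (18,25,30,35,40,45):
  for r in (.44,.46,.5,.55,.6,.655):
    s3=np.pi-np.radians(t);z=.02
    x=r-r0-l*np.sin(s3);y=z-z0-l*np.cos(s3)
    D=np.hypot(x,y);c=(D*D-a*a-B*B)/(2*a*B)
    if abs(c)>1: print(t,r,'out');continue
    k=np.arccos(c);s1=np.arctan2(x,y)-np.arctan2(B*np.sin(k),a+B*np.cos(k))
    q3=k-g;q5=s3-s1-q3
    print(t,r,np.round([s1,q3,q5],2),'' if q3<2.46 and q5>.08 and s1>-.86 else 'BAD')
E
```

```text
18 0.44 [0.02 2.27 0.54] 
18 0.46 [0.07 2.22 0.54] 
18 0.5 [0.15 2.13 0.55] 
18 0.55 [0.24 2.01 0.58] 
18 0.6 [0.32 1.89 0.61] 
18 0.655 [0.42 1.76 0.65] 
25 0.44 [-0.02  2.37  0.36] 
25 0.46 [0.03 2.32 0.36] 
25 0.5 [0.11 2.23 0.37] 
25 0.55 [0.2  2.11 0.39] 
25 0.6 [0.29 2.   0.42] 
25 0.655 [0.38 1.86 0.46] 
30 0.44 [-0.03  2.43  0.21] 
30 0.46 [0.02 2.39 0.21] 
30 0.5 [0.1  2.29 0.22] 
30 0.55 [0.19 2.18 0.24] 
30 0.6 [0.28 2.06 0.28] 
30 0.655 [0.37 1.93 0.32] 
35 0.44 [-0.01  2.49  0.05] BAD
35 0.46 [0.03 2.45 0.05] BAD
35 0.5 [0.11 2.35 0.07] BAD
35 0.55 [0.2  2.24 0.09] 
35 0.6 [0.28 2.13 0.13] 
35 0.655 [0.36 2.   0.17] 
40 0.44 [ 0.03  2.54 -0.13] BAD
40 0.46 [ 0.07  2.5  -0.13] BAD
40 0.5 [ 0.14  2.41 -0.11] BAD
40 0.55 [ 0.22  2.3  -0.07] BAD
40 0.6 [ 0.3   2.18 -0.03] BAD
40 0.655 [0.37 2.05 0.02] BAD
45 0.44 [ 0.12  2.58 -0.35] BAD
45 0.46 [ 0.15  2.54 -0.33] BAD
45 0.5 [ 0.2   2.45 -0.3 ] BAD
45 0.55 [ 0.27  2.34 -0.25] BAD
45 0.6 [ 0.33  2.23 -0.2 ] BAD
45 0.655 [ 0.4   2.1  -0.15] BAD
```

```bash
python3 -m crank '0 0 0 0 .0322 0 .35;0 0 0 0 .0322 0 .35;0 0 0 0 0 0 .35;-.0617 .004 .147 0 0 0 .35;-.0617 .004 .147 0 0 0 .35;-.0617 .004 .147 0 0 0 .35;-.0617 .004 .147 0 0 0 .35;0 0 0 0 0 0 .35;0 0 0 0 0 0 .35'; python3 pose.py
```

```text
t: 12.48
tcp_pos: [0.4661, 0.0377, 0.0539]
tool_rot: [0.963, 0.068, 0.259, -0.02]
contact_force: [0.7, -0.3, 0.4]
grip_width: 0.352
grasp_force: 0.0
t 12.48 tcp in bay [-173.1  -67.1   53.9] y az -81.82 F bay [ 0.7 -0.4  0.4]
[[0.856, 0.142, 0.497], [0.121, -0.99, 0.074], [0.502, -0.003, -0.865]] [-0.25 -0.1   2.35  0.47  0.45  0.8 ]
```

```bash
python3 -m crank '-.045 0 .078 0 0 0 .35;-.045 0 .078 0 0 0 .35;0 0 0 0 0 0 .35;.0173 -.0006 .01 0 0 0 .35;.0173 -.0006 .01 0 0 0 .35;.0173 -.0006 .01 0 0 0 .35;.0173 -.0006 .01 0 0 0 .35;.0173 -.0006 .01 0 0 0 .35;.0173 -.0006 .01 0 0 0 .35;.0173 -.0006 .01 0 0 0 .35;.0173 -.0006 .01 0 0 0 .35;.0173 -.0006 .01 0 0 0 .35;.0173 -.0006 .01 0 0 0 .35;.0173 -.0006 .01 0 0 0 .35;.0173 -.0006 .01 0 0 0 .35'; python3 pose.py; python3 - <<'E'
from fit import *
p=grab('scene');f=p['frame'][130:290,200:420];cv2.imwrite('pics/s4.png',cv2.resize(f,None,fx=3.6,fy=3.6,interpolation=cv2.INTER_CUBIC))
E
```

```text
t: 13.73
tcp_pos: [0.5114, 0.0451, 0.0193]
tool_rot: [0.963, 0.069, 0.261, -0.018]
contact_force: [-17.5, -9.6, 13.4]
grip_width: 0.354
grasp_force: 9.3
t 13.73 tcp in bay [-127.2  -66.1   19.3] y az -81.85 F bay [-18.7  -7.1  13.4]
[[0.854, 0.142, 0.5], [0.123, -0.99, 0.071], [0.505, 0.001, -0.863]] [-0.19  0.1   2.26  0.55  0.32  0.75]
```

View pics/s4.png

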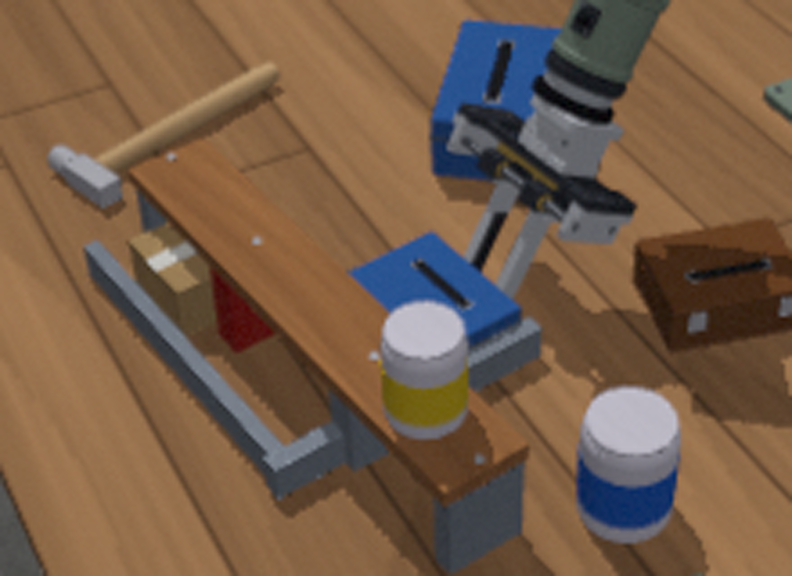

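The case is flush on the guide with its far edge at the plank. The push force has a downward and a leftward part (F bay = -19, -7, +13), so I'll ease both off while going on.

```bash
python3 -m crank '.0183 .002 .008 0 0 0 .35;.0183 .002 .008 0 0 0 .35;.0183 .002 .008 0 0 0 .35;.0173 0 .01 0 0 0 .35;.0173 0 .01 0 0 0 .35;.0173 0 .01 0 0 0 .35'; python3 pose.py;  python3 -m crank '.0183 .001 .008 0 0 0 .35;.0183 .001 .008 0 0 0 .35;.0173 0 .01 0 0 0 .35;.0173 0 .01 0 0 0 .35;.0173 0 .01 0 0 0 .35;.0173 0 .01 0 0 0 .35'; python3 pose.py
```

```text
t: 14.28
tcp_pos: [0.5368, 0.048, 0.0209]
tool_rot: [0.963, 0.068, 0.262, -0.019]
contact_force: [-2.5, -0.4, -2.6]
grip_width: 0.348
grasp_force: 1.5
t 14.28 tcp in bay [-101.6  -66.8   20.9] y az -81.85 F bay [-2.5 -0.  -2.6]
[[0.854, 0.142, 0.501], [0.122, -0.99, 0.072], [0.506, -0.001, -0.863]] [-0.17  0.14  2.2   0.52  0.33  0.8 ]
t: 14.78
tcp_pos: [0.5614, 0.0506, 0.0224]
tool_rot: [0.962, 0.068, 0.262, -0.019]
contact_force: [-3.0, -0.0, -2.3]
grip_width: 0.347
grasp_force: 1.7
t 14.78 tcp in bay [-76.9 -67.7  22.4] y az -81.89 F bay [-3.   0.4 -2.3]
[[0.853, 0.141, 0.502], [0.122, -0.99, 0.072], [0.507, -0.0, -0.862]] [-0.16  0.19  2.15  0.47  0.33  0.86]
```

```bash
python3 -m crank '.017 -.0005 .0107 0 0 0 .35;.017 -.0005 .0107 0 0 0 .35;.017 -.0005 .0107 0 0 0 .35;.017 -.0005 .0107 0 0 0 .35;.017 -.0005 .0107 0 0 0 .35;.017 -.0005 .0107 0 0 0 .35;.017 -.0005 .0107 0 0 0 .35'; python3 pose.py|head -1;  python3 -m crank '.017 -.0005 .0107 0 0 0 .35;.017 -.0005 .0107 0 0 0 .35;.017 -.0005 .0107 0 0 0 .35;.017 -.0005 .0107 0 0 0 .35;.017 -.0005 .0107 0 0 0 .35;.017 -.0005 .0107 0 0 0 .35;.017 -.0005 .0107 0 0 0 .35;0 0 0 0 0 0 .35'; python3 pose.py; python3 - <<'E'
from fit import *
p=grab('scene');f=p['frame'][130:290,200:420];cv2.imwrite('pics/s5.png',cv2.resize(f,None,fx=3.6,fy=3.6,interpolation=cv2.INTER_CUBIC))
E
```

```text
t: 15.37
tcp_pos: [0.5893, 0.0552, 0.022]
tool_rot: [0.962, 0.068, 0.263, -0.019]
contact_force: [-6.6, -0.6, 3.5]
grip_width: 0.353
grasp_force: 3.3
t 15.37 tcp in bay [-48.7 -67.1  22. ] y az -81.89 F bay [-6.7  0.3  3.5]
t: 16.03
tcp_pos: [0.6182, 0.0598, 0.022]
tool_rot: [0.962, 0.068, 0.264, -0.018]
contact_force: [-3.4, -0.2, 0.7]
grip_width: 0.349
grasp_force: 1.8
t 16.03 tcp in bay [-19.4 -66.7  22. ] y az -81.91 F bay [-3.4  0.3  0.7]
[[0.852, 0.141, 0.505], [0.121, -0.99, 0.071], [0.51, 0.001, -0.86]] [-0.11  0.29  2.01  0.39  0.35  0.98]
```

View pics/s5.png

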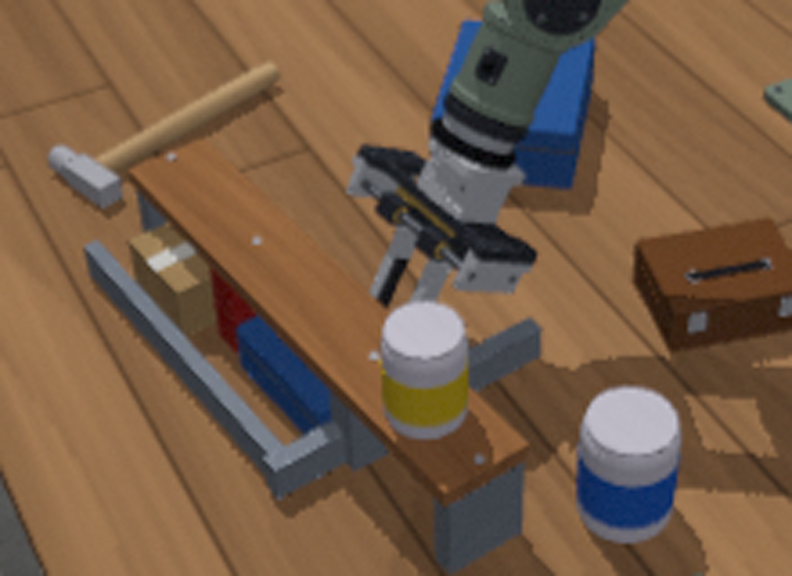

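The case is entering under the plank along the guide, with its far edge behind the plank and forces of 3–7 N. I'll tilt a little more for plank clearance and continue slower.

```bash
python3 -m crank '.0125 -.0003 .008 0 .008 0 .35;.0125 -.0003 .0082 0 .008 0 .35;.0125 -.0003 .0084 0 0 0 .35;.0125 -.0003 .0084 0 0 0 .35;.0125 -.0003 .0084 0 0 0 .35;.0125 -.0003 .0084 0 0 0 .35;.0125 -.0003 .0084 0 0 0 .35;0 0 0 0 0 0 .35'; python3 pose.py; python3 -m crank '.0083 -.0003 .0056 0 0 0 .35;.0083 -.0003 .0056 0 0 0 .35;0 0 0 0 0 0 .35'; python3 pose.py|head -1
```

```text
t: 16.75
tcp_pos: [0.6378, 0.0631, 0.0206]
tool_rot: [0.955, 0.068, 0.287, -0.02]
contact_force: [-2.6, -0.9, -1.1]
grip_width: 0.35
grasp_force: 1.5
t 16.75 tcp in bay [  0.4 -66.1  20.6] y az -81.91 F bay [-2.7 -0.5 -1.1]
[[0.827, 0.141, 0.545], [0.118, -0.99, 0.077], [0.551, 0.0, -0.835]] [-0.11  0.32  2.    0.5   0.29  0.87]
t: 17.0
tcp_pos: [0.6412, 0.0636, 0.0204]
tool_rot: [0.956, 0.068, 0.286, -0.02]
contact_force: [-4.4, -2.5, 0.6]
grip_width: 0.35
grasp_force: 2.4
t 17.0 tcp in bay [  3.9 -66.1  20.4] y az -81.91 F bay [-4.8 -1.8  0.6]
```

```bash
python3 -m crank '.0083 -.0003 .0056 0 0 0 .35;.0083 -.0003 .0056 0 0 0 .35;0 0 0 0 0 0 .35'; python3 pose.py|head -1;python3 -m crank '.0083 0 .0056 0 0 0 .35;.0083 0 .0056 0 0 0 .35;0 0 0 0 0 0 .35'; python3 pose.py|head -1;python3 - <<'E'
from fit import *
infit(['scene'],CASE,'case',[.706,.074,.1414])
E
```

```text
t: 17.25
tcp_pos: [0.6452, 0.0642, 0.0204]
tool_rot: [0.955, 0.068, 0.286, -0.02]
contact_force: [-5.1, -1.8, -0.2]
grip_width: 0.35
grasp_force: 2.6
t 17.25 tcp in bay [  7.9 -66.   20.4] y az -81.92 F bay [-5.3 -1.1 -0.2]
t: 17.5
tcp_pos: [0.6491, 0.0648, 0.0204]
tool_rot: [0.955, 0.068, 0.286, -0.02]
contact_force: [-5.0, -1.7, -0.4]
grip_width: 0.347
grasp_force: 2.6
t 17.5 tcp in bay [ 12.  -66.   20.4] y az -81.92 F bay [-5.2 -1.  -0.4]
case scene d8 [0.7156 0.044 ] -16.86 0.427
```

Forces are still low, so it isn't home yet. I'll continue in 2 mm steps, checking each pair.

```bash
python3 -m crank '.0083 -.0003 .0056 0 0 0 .35;0 0 0 0 0 0 .35'; python3 pose.py|head -1;python3 -m crank '.0083 0 .0056 0 0 0 .35;0 0 0 0 0 0 .35'; python3 pose.py|head -1;python3 - <<'E'
from fit import *
p=grab('scene');f=p['frame'][170:280,240:370];cv2.imwrite('pics/s6.png',cv2.resize(f,None,fx=5.4,fy=5.4,interpolation=cv2.INTER_CUBIC))
E
```

```text
t: 17.77
tcp_pos: [0.651, 0.0651, 0.0203]
tool_rot: [0.956, 0.068, 0.286, -0.02]
contact_force: [-6.0, -3.2, 1.3]
grip_width: 0.353
grasp_force: 3.2
t 17.77 tcp in bay [ 13.8 -66.   20.3] y az -81.92 F bay [-6.3 -2.3  1.3]
t: 17.93
tcp_pos: [0.6519, 0.0653, 0.02]
tool_rot: [0.956, 0.068, 0.286, -0.02]
contact_force: [-13.4, -5.3, 8.1]
grip_width: 0.348
grasp_force: 7.0
t 17.93 tcp in bay [ 14.8 -66.   20. ] y az -81.89 F bay [-14.1  -3.4   8.1]
```

View pics/s6.png

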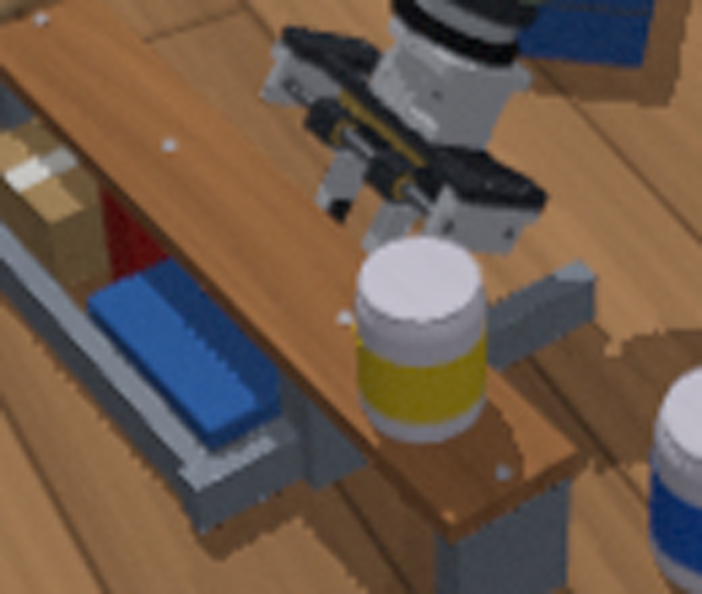

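The case is in the far-left corner and the force has risen at the predicted position. One more small press to square it up, with a slight left bias, then I back off and check the fit from above.

```bash
python3 -m crank '.006 -.003 .003 0 0 0 .35;0 0 0 0 0 0 .35'; python3 pose.py|head -1;python3 -m crank '-.02 .003 -.01 0 0 0 .35;-.05 0 -.03 0 0 0 .35;-.16 0 -.1 0 0 0 .35;-.16 0 -.1 0 0 0 .35;-.1 0 -.17 0 0 0 .35;-.1 0 -.17 0 0 0 .35;0 0 -.2 0 0 0 .35;0 0 -.2 0 0 0 .35;0 0 -.2 0 0 0 .35;0 0 0 0 0 0 .35';python3 - <<'E'
from fit import *
p=grab('wrist','w7')
for n in ['scene','top','wrist']:
    p=grab(n)
    for t in ['case','case_corner','bay_corner','plank_edge','shelf_tin','table_tin','hammer']:
        for d in finder.mark_of(t,p)[:1]:
            print(n,t,round(d['p'],2),w(p,d['at']).round(4))
p=grab('top');f=p['frame'][130:220,240:370];cv2.imwrite('pics/t7.png',cv2.resize(f,None,fx=6,fy=6,interpolation=cv2.INTER_CUBIC))
E
```

```text
t: 18.15
tcp_pos: [0.6522, 0.0654, 0.0199]
tool_rot: [0.956, 0.068, 0.285, -0.02]
contact_force: [-20.6, -8.6, 14.0]
grip_width: 0.348
grasp_force: 10.6
t 18.15 tcp in bay [ 15.  -65.9  19.9] y az -81.91 F bay [-21.6  -5.6  14. ]
t: 18.98
tcp_pos: [0.434, 0.0312, 0.1677]
tool_rot: [0.951, 0.069, 0.301, -0.014]
contact_force: [2.0, -0.3, 1.5]
grip_width: 0.349
grasp_force: 0.0
scene case 0.95 [ 0.3542 -0.1725  0.006 ]
scene case_corner 0.93 [ 0.7471  0.144  -0.0062]
scene bay_corner 0.86 [ 7.470e-01  1.411e-01 -3.000e-04]
scene plank_edge 0.93 [0.6374 0.0581 0.0785]
scene shelf_tin 0.81 [0.6582 0.2173 0.0967]
scene table_tin 0.58 [0.5288 0.3008 0.0033]
scene hammer 0.96 [ 0.6499 -0.3342  0.0047]
top case 0.68 [ 0.3479 -0.1736  0.0009]
top case_corner 0.97 [ 0.2365 -0.1973  0.0036]
top bay_corner 0.67 [7.469e-01 1.444e-01 4.000e-04]
top plank_edge 0.92 [0.6376 0.0541 0.0809]
top shelf_tin 0.73 [0.6553 0.2169 0.0988]
top table_tin 0.94 [5.241e-01 2.989e-01 1.000e-04]
top hammer 0.56 [ 0.6509 -0.3352 -0.002 ]
wrist case 0.96 [ 3.480e-01 -1.689e-01 -3.000e-04]
wrist plank_edge 0.76 [0.6409 0.057  0.0815]
wrist shelf_tin 0.53 [0.6421 0.0552 0.0838]
wrist table_tin 0.91 [ 0.5284  0.3084 -0.0029]
wrist hammer 0.71 [ 6.537e-01 -3.335e-01 -2.000e-04]
```

View pics/t7.png

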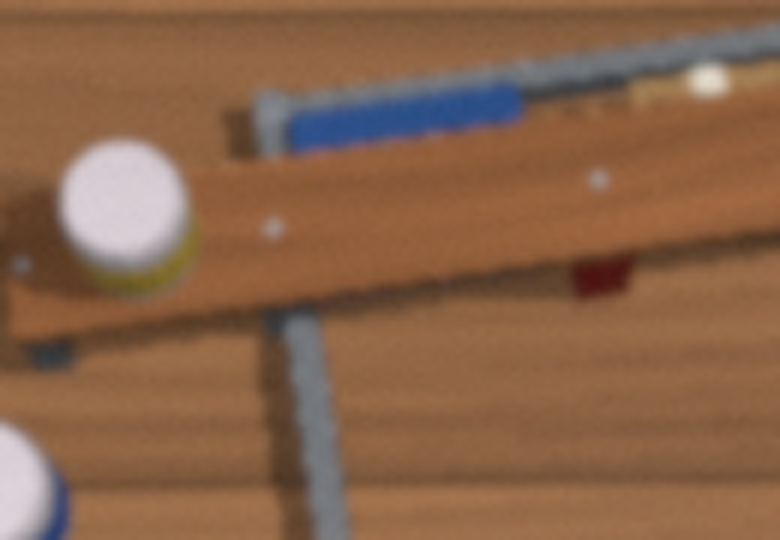

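View pics/w7.png

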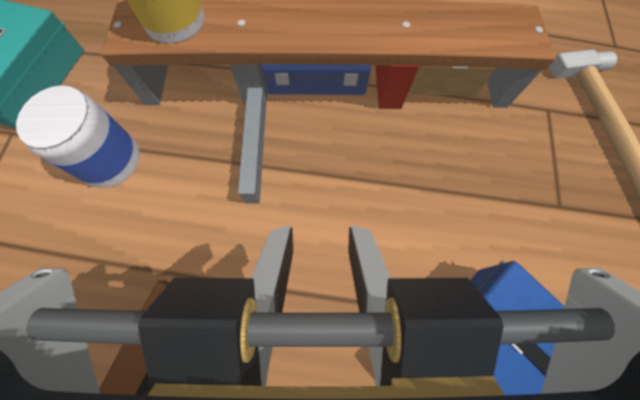

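The top view shows the blue strip (290–520, 90–150) tight against the back stop and the guide with no gap. The wrist view shows the latches at (282,79) and (350,79) facing the robot. Case_corner reads within 3 mm of bay_corner in x and y, and the tins and hammer haven't moved. The gripper is clear, so I'm handing in.

```bash
python3 -c "
from bench import workorder
print(workorder.close_job())"
```

```text
the job is handed in; nothing more can be done
None
```

The smaller blue case is home in the far left corner, flush to the guide and back stop as far as the cameras show, latches facing the robot, with the tins and hammer unmoved; I handed the job in at about 19 s, and no verdict came back.

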